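# Switch the grinding-ball chute to its other beaker and feed the balls

### The arm

A 6-joint arm with a two-finger parallel gripper is mounted at the origin on a cart in front of the work surface, level with it; the furniture and walls round the work are solid. World frame = base frame: x ahead of the robot, y to its left, z up, the work surface at z = 0. Lengths are in m, angles in rad, forces in N, time in s.
With the tool pointing down it reaches from about 0.3 to 0.95 m from the base axis. Payload 3.1 kg.
Tool frame: the origin (TCP) lies between the finger pads; the fingertips stand 8 mm ahead of it and the grasp point (between the pads) lies 11 mm behind it (nose_length is the distance from the TCP to the fingertips, in m); z points along the fingers, y is the direction in which the jaws open and shut (so a half turn about z gives the same grasp; the last joint's range is limited). The gripper opens to 85 mm and grips with 20 to 120 N. Pads are 22 mm wide; open, the fingers measure 114 mm over their backs; the gripper's body (76 mm by 85 mm) begins 54 mm behind the grasp point. The pads swing forward as they close: fully open they stand 13 mm farther back than shut.
Start: joints at [1.119, 0.308, 1.634, -0, 1.2, -0.07], TCP at [0.233, 0.58, 0.239] pointing down, gripper open.
Joint ranges: [-3.06, 3.06], [-0.79, 1.96], [0.05, 2.63], [-1.19, 4.34], [0.05, 2.64], [-2.94, 2.94]. Speed limits (rad/s): [2.79, 2.79, 3.14, 3.14, 3.14, 3.14].

### API

Orientations are given as a 3x3 rotation matrix whose columns are the frame's x, y, z axes.
In Python, from station import * gives the robot as it stands. The module is installed in compiled form; this text tells all that it offers.
- The arm moves only by the tool carry_out, never from a script. Its argument "motion" is one flat list of numbers, 6 for each row, row after row: the shift along the tool's x, y, z in cm, then the turn, a rotation vector about the tool's x, y, z in degrees. A call has 1 to 12 rows; each row is the pose to reach, as a shift and turn from the pose commanded when the call began, along the tool's axes at that moment; what a row does not reach only later rows make up. A row lasts 1/8 s, in which the tool goes at most 62.5 mm and 10.7 degrees, less where a joint would pass 70% of its speed; a pose out of reach is approached as far as the arm can. A call with a gripper value outside its range is refused whole. "claw" is the opening, from 0 (shut) to 1 (fully open), set as the call begins (left out, the last holds). The fingers move at their own pace and stop on an object; "newtons" is the grip in N (left out, the last holds). Time passes only in rows, so rows that repeat a pose let the fingers close. It gives the time, the measured TCP pose, the force and the opening at its end, in the units of the state.
- read_state(): the state, without advancing time (a new reading comes with each control period).
- snapshot(name): name is "scene" or "top" or "wrist"; returns the picture (384x512x3 uint8, red, green, blue); there is no depth.
- camera_model(name): a dict with "camera_matrix" (3x3 intrinsics, pixels), "xyz" and "orientation" of the camera in the world. Camera axes: x right, y up, looking along -z (the intrinsics and any distortion apply to the point x, -y, -z); pixel columns grow to the right and rows downward; lengths in m; the calibration is good to about 2 mm. A picture is of the moment at which its call begins: read the wrist's pose just before it. camera_model takes no time and is no camera call; for the wrist camera it gives the pose at the moment of the call.
- sign_off(): hands the job in, once; it reports no verdict.
The state is a dict: "time": time; "q": joint angles; "qvel": joint speeds; "joint_efforts": joint torques, N m; "tcp_pos": TCP position; "eef_rot": TCP orientation; "force": force on the tool from outside, world axes, zero at the start; "torque": the same for the moment, N m; "opening": finger opening in m.
Only numpy, scipy, OpenCV 4.12 (cv2) and the standard library are available. Lean on these libraries where they do the work, as an engineer would, in place of code of your own. Each camera call takes 0.05 s, during which the arm holds its last target. There are 200 camera calls.

### The job

The grinding balls waiting on the feed ramp belong in the beaker that the seesaw gate is not feeding now. With the fingertips, press down the raised thumb plate so that the gate rocks right over its pivot and leans down to the other chute; then push the ramp's shutter fully open sideways by its tab, so that all four balls roll into that other beaker. Only press and push: do not pick up, carry or touch the balls or the beakers, and leave everything else where it stands.

Things in the scene. Friction and masses are not known exactly. Their poses are not given: they have to be found in the camera images.
- stand: Fixed sheet-metal ball diverter, 215 mm deep, 240 mm wide, about 225 mm high. Origin on the worktop straight below the gate's pivot (150 mm up, along stand x); x points away from the robot along the feed ramp, y to the left, z up. The ramp, 29 mm wide, at y = 0, comes down from x = 0.148 to 0.014 and ends over the gate's middle; chutes left and right end in hoods over the beakers
- gate (a joint): Tilt of the seesaw gate (steel trough 132 mm long, across the stand) about stand x, rad, stops at -0.36 and +0.36. Positive: left end up, balls run right; negative: right end up, balls run left. It starts leaning fully to either side. A tumble weight on its front, 26 mm wide, top 63 mm above the pivot, leans to the low side: pushed past level (0.5 to 1 N on a plate), the gate falls over to the other stop
- pad_left (a point): Middle of the top face of the gate's left thumb plate: flat, steel with a dark grip face, 34 x 30 mm (stand x, y), 4 mm thick, sticking out from the gate's front towards the robot, 50 mm left of the pivot and 34 mm in front of it. It moves with the gate: about 203 mm high when raised, 168 mm when down on the stop (35 mm of travel)
- pad_right (a point): The same for the right thumb plate, 50 mm right of the pivot
- shutter (a joint): Travel of the shutter, m: 0 to 0.003 shut (the start), 0.034 fully open at its stop. A blade across the ramp holds the balls back; it slides to stand +y (left) with about 1.2 N of friction and stays where it is left
- shutter_tab (a point): On the middle of the outer (right, stand -y) face of the shutter's upright push tab, 12 mm below its top edge, about 213 mm high. The tab is a plate 30 mm along stand x, 4 mm thick, 36 mm high, 68 mm right of the ramp's centre line while shut; pushed from outside towards +y it goes 34 mm and stops, still short of the ramp's wall
- beaker_left: Loose clear plastic beaker, 97 mm across and 109 mm high, open, standing under the hood of the left chute (origin under it)
- beaker_right: The same beaker under the hood of the right chute
- beaker_left_in (a point): On the axis of the left beaker, 30 mm above its underside; inside it is 76 mm wide
- beaker_right_in (a point): The same for the right beaker
- ball_1: Bright steel grinding ball, 20 mm across, origin at its centre; number 1 in the row behind the shutter, counted from the shutter
- ball_2: Bright steel grinding ball, 20 mm across, origin at its centre; number 2 in the row behind the shutter, counted from the shutter
- ball_3: Bright steel grinding ball, 20 mm across, origin at its centre; number 3 in the row behind the shutter, counted from the shutter
- ball_4: Bright steel grinding ball, 20 mm across, origin at its centre; number 4 in the row behind the shutter, counted from the shutter
- cube: Bystander: grey mortar cube, 51 mm, behind the left beaker (origin under its centre)
- ring: Bystander: dark steel drum, 49 mm across, 37 mm high, behind the right beaker
- pen: Bystander: marker pen 138 mm long, 11 mm thick, lying in front of the stand
- jug: Bystander: clear beaker jug with handle, 113 x 160 x 139 mm high, left of the work
- mould: Bystander: brass mould with lugs, 62 mm across, 60 mm high, left of the work
- weight: Bystander: calibration weight with knob, 30 mm across, 42 mm high, left of the work

How it is judged:
On the way, in this order (a step that is already met when the one before it is completed fails the run):
1. the gate has been rocked over its pivot to the other stop while the shutter was still shut (distance of pad_left from where it was at the start of the episode above 0.03 m and (value of joint gate above 0.33 rad or value of joint gate below -0.33 rad) and value of joint shutter below 0.01 m), for 0.2 s.
2. the shutter has been pushed open (value of joint shutter above 0.028 m), for 0.2 s.
At the end, for the whole second after the job is handed in: The gate leans on the stop opposite to its first one (within 0.03 rad), the shutter is open by more than 28 mm, and all four balls lie inside the beaker under the chute that the gate now feeds (distance of pad_left from where it was at the start of the episode above 0.03 m and value of joint shutter above 0.028 m and ((value of joint gate above 0.33 rad and horizontal distance between each of ball_1, ball_2, ball_3, ball_4 and beaker_right_in below 0.042 m and height (world z) of each of ball_1, ball_2, ball_3, ball_4 below 0.06 m) or (value of joint gate below -0.33 rad and horizontal distance between each of ball_1, ball_2, ball_3, ball_4 and beaker_left_in below 0.042 m and height (world z) of each of ball_1, ball_2, ball_3, ball_4 below 0.06 m))); the robot touches nothing.
It fails at once if a ball or a beaker was touched with the fingers (contact force between the fingers and ball_1 above 0.5 N or contact force between the fingers and ball_2 above 0.5 N or contact force between the fingers and ball_3 above 0.5 N or contact force between the fingers and ball_4 above 0.5 N or contact force between the fingers and beaker_left above 0.5 N or contact force between the fingers and beaker_right above 0.5 N).
It fails at once if a ball was lifted off the ramp (height (world z) of any of ball_1, ball_2, ball_3, ball_4 above 0.235 m).
It fails at once if a beaker was moved by more than 20 mm, or lifted (distance of any of beaker_left, beaker_right from where it was at the start of the episode above 0.02 m or height (world z) of any of beaker_left, beaker_right above 0.012 m).
It fails at once if something standing by was moved by more than 20 mm (distance of any of jug, mould, weight, cube, ring, pen from where it was at the start of the episode above 0.02 m).
It also fails if it takes over 40 s, if anything falls off the work surface, if the arm or the gripper's body presses on something with over 40 N, if the wrist force passes 120 N, or if a joint passes its speed limit or range.

## Working session

There is one attempt and no reset: what is moved stays moved. The work goes in short steps, Python scripts to look and compute and a tool call to move; the robot and the scene stay as the last step left them, time stands still between calls to the robot, and variables do not carry over. Pictures are saved under pics/ and viewed, about 8 in all and at most 12, crops included, and the job is handed in when it is done.

Besides the shell and the picture viewer there is one more tool, called by a JSON object that holds its "fn" and its "kwargs". carry_out: Moves the arm, as the interface text tells. Its arguments: {"type":"object","properties":{"motion":{"type":"array","items":{"type":"number"}},"claw":{"type":"number"},"newtons":{"type":"number"}},"required":["motion"]}

```bash
mkdir -p pics; python3 - <<'E'
from station import *
import cv2,numpy as np
a=[]
for n in("scene","top"):
    p=snapshot(n);cv2.imwrite(f"pics/{n}0.png",p[:,:,::-1]);m=camera_model(n);print(n,m)
s=read_state();print(s["time"],s["tcp_pos"],s["eef_rot"],s["opening"])
E
```

```text
scene {'camera_matrix': array([[347.3071701 ,   0.        , 256.54257071],
       [  0.        , 347.3071701 , 192.35331856],
       [  0.        ,   0.        ,   1.        ]]), 'xyz': array([ 0.02690851, -0.37840577,  0.80374998]), 'orientation': array([[ 0.66814092,  0.52537312, -0.52684987],
       [-0.74383103,  0.45508509, -0.48950278],
       [-0.01741008,  0.71894412,  0.6948498 ]])}
top {'camera_matrix': array([[428.57395678,   0.        , 253.55255499],
       [  0.        , 428.57395678, 188.59538287],
       [  0.        ,   0.        ,   1.        ]]), 'xyz': array([0.34000363, 0.08257449, 1.26853639]), 'orientation': array([[ 0.01658206,  0.98638025, -0.163643  ],
       [-0.99948963,  0.0208217 ,  0.02422664],
       [ 0.027304  ,  0.16315776,  0.9862221 ]])}
0.1 [0.23256388 0.57933562 0.23815435] [[-9.28001224e-01  3.72576006e-01 -9.21368106e-04]
 [ 3.72577108e-01  9.27999394e-01 -1.84994356e-03]
 [ 1.65784461e-04 -2.06003055e-03 -9.99997864e-01]] 0.08531876865794454
```

View pics/scene0.png

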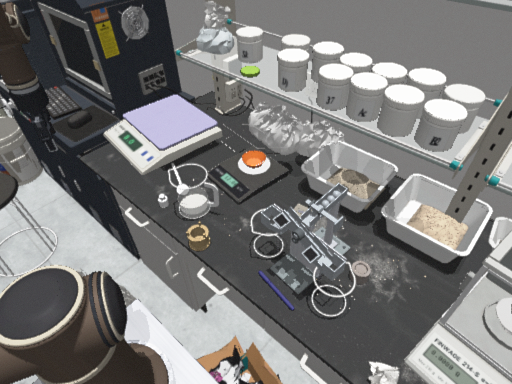

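View pics/top0.png

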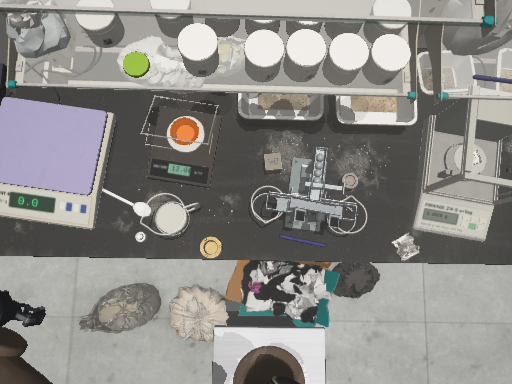

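The scene picture shows the stand around (310,240) and the top picture shows it around (318,195). I'll crop both at higher scale.

```bash
python3 - <<'E'
import cv2,numpy as np
s=cv2.imread("pics/scene0.png")[170:320,235:375];t=cv2.imread("pics/top0.png")[140:255,240:375]
cv2.imwrite("pics/sc.png",cv2.resize(s,None,fx=4,fy=4,interpolation=cv2.INTER_CUBIC))
cv2.imwrite("pics/tc.png",cv2.resize(t,None,fx=5,fy=5,interpolation=cv2.INTER_CUBIC))
E
```

```text
(no output)
```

View pics/sc.png

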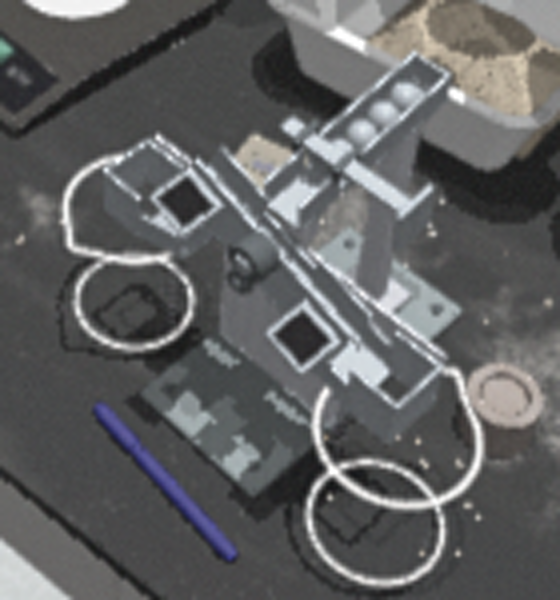

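View pics/tc.png

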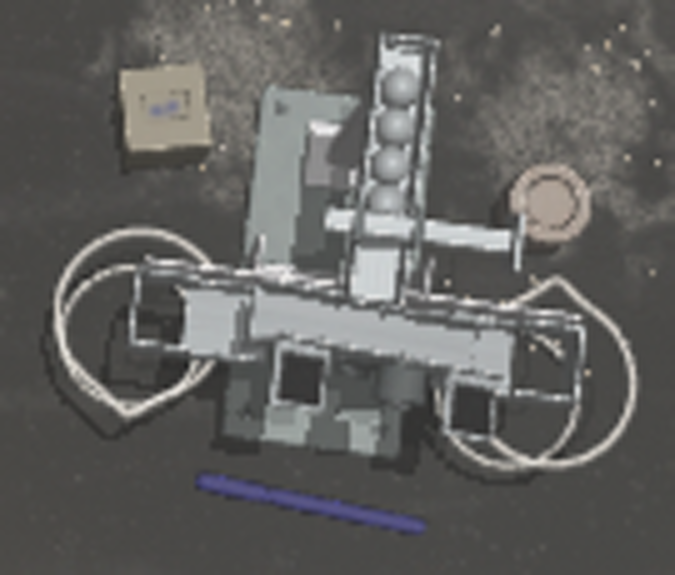

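```bash
cat > fit.py <<'E'
import numpy as np
from scipy.optimize import least_squares
from station import camera_model
def proj(m,P):
    c=(np.asarray(P)-m["xyz"])@m["orientation"]; K=m["camera_matrix"]
    return np.array([K[0,0]*c[0]/-c[2]+K[0,2],K[1,1]*-c[1]/-c[2]+K[1,2]])
def W(p,P):
    c,s=np.cos(p[2]),np.sin(p[2]); return np.array([p[0]+c*P[0]-s*P[1],p[1]+s*P[0]+c*P[1],P[2]])
def gate(g,P): return np.array([P[0],P[1]*np.cos(g)-P[2]*np.sin(g),.15+P[1]*np.sin(g)+P[2]*np.cos(g)])
E
python3 - <<'E'
from fit import *
T=camera_model("top");S=camera_model("scene")
t=lambda u,v:np.array([u/5+240,v/5+140]); s=lambda u,v:np.array([u/4+235,v/4+170])
for g in(.36,-.36):
    obs=[(gate(g,(-.034,.05,.038)),t(300,377),s(187,202)),(gate(g,(-.034,-.05,.038)),t(471,408),s(304,336)),((.06,-.068,.225),t(519,242),s(418,200)),((.148,0,.225),t(410,42),s(416,70))]
    def f(p):
        r=[]
        for i,(P,a,b) in enumerate(obs):
            P=np.array(P)
            if i==2:P[0]=p[3]
            if i==3:P[2]=p[4]
            r+=list(proj(T,W(p,P))-a)+list(proj(S,W(p,P))-b)
        return r
    q=least_squares(f,[.45,-.05,0,.05,.22],loss="soft_l1");p=q.x
    print(g,q.cost,p.round(4),np.round(f(p),1).reshape(-1,4).tolist())
    for n,P in dict(padL=obs[0][0],padR=obs[1][0],tab=(p[3],-.068,.213)).items():print(n,W(p,P).round(4))
    w=gate(g,(-.03,0,.055));a=proj(T,W(p,w));b=proj(S,W(p,w))
    print("weight",(a-[240,140])*5,(b-[235,170])*4)
E
```

```text
0.36 6.002028818762373 [ 0.4803 -0.0967 -0.0882  0.0449  0.2104] [[-0.2, 0.8, -0.7, 0.3], [-0.3, -0.2, -0.1, 0.2], [0.4, -0.2, 0.0, 0.5], [-2.7, -1.7, 3.1, 0.3]]
padL [ 0.4494 -0.0604  0.2032]
padR [ 0.4411 -0.1536  0.168 ]
tab [ 0.519  -0.1684  0.213 ]
weight [403.62302233 384.44712291] [257.69912211 253.08653512]
-0.36 48.92045820242861 [ 0.4763 -0.1124  0.0259  0.0409  0.2126] [[-4.9, 5.4, -5.9, 10.7], [-0.1, -2.3, -0.6, -11.8], [4.8, -0.1, 4.3, 3.0], [-3.0, -0.6, 2.1, 0.1]]
padL [ 0.4407 -0.0531  0.168 ]
padR [ 0.4431 -0.1467  0.2032]
tab [ 0.5189 -0.1793  0.213 ]
weight [364.91866618 389.51454614] [226.5543529  238.30005706]
```

The fit settles it: gate is at +0.36, so the left plate is raised. I press the left plate, and the balls then run left.

```bash
cat >> fit.py <<'E'
from scipy.spatial.transform import Rotation as R
from station import read_state
P0=[.4803,-.0967,-.0882]
def go(P,p=P0):
    "shift cm / turn deg in tool axes to stand point P, tool x along -stand x, pointing down"
    s=read_state();A=np.asarray(s["eef_rot"]);c,n=np.cos(p[2]),np.sin(p[2])
    B=np.array([[-c,-n,0],[-n,c,0],[0,0,-1]]).copy();B[:,0]=[-c,-n,0];B[:,1]=np.cross(B[:,2],B[:,0])
    print((A.T@(W(p,P)-s["tcp_pos"])*100).round(2),np.degrees(R.from_matrix(A.T@B).as_rotvec()).round(1),s["time"],np.round(s["force"],2))
E
python3 -c "
from fit import *
go((-.038,.036,.25))"
```

```text
[-43.5  -51.16  -1.09] [ -0.1  -0.  -16.8] 0.1 [0.05 0.25 0.38]
```

{"fn": "carry_out", "kwargs": {"motion": [-3, -4, -3, 0, 0, -3, -7, -8.2, -4, 0, 0, -6, -11, -13, -4, 0, 0, -9, -15, -17.7, -4, 0, 0, -12, -19, -22.4, -4, 0, 0, -15, -23, -27, -4, 0, 0, -16.8, -27, -31.7, -4, 0, 0, -16.8, -31, -36.4, -3, 0, 0, -16.8, -35, -41, -3, 0, 0, -16.8, -39, -45.8, -2, 0, 0, -16.8, -42, -49.4, -1.1, 0, 0, -16.8, -43.5, -51.2, -1.1, 0, 0, -16.8], "claw": 0}}

```text
time: 1.6
tcp_pos: [0.4453, -0.0595, 0.2491]
eef_rot: [[-0.996, 0.092, -0.002], [0.092, 0.996, 0.0], [0.002, -0.0, -1.0]]
force: [-0.0, -0.1, 0.4]
opening: 0.0003
```

```bash
python3 - <<'E'
from fit import *
from station import *
import cv2
go((-.038,.036,.25))
s=read_state();print(s["tcp_pos"],s["opening"])
a=snapshot("scene")[150:320,225:395];b=snapshot("wrist")
im=np.hstack([cv2.resize(a,(384,384)),b[:,66:450]])
cv2.imwrite("pics/m1.png",im[:,:,::-1])
m=camera_model("wrist")
for n,P in dict(L=gate(.36,(-.034,.05,.038)),R=gate(.36,(-.034,-.05,.038)),tab=(.045,-.068,.225)).items():print(n,proj(m,W(P0,P))+[384-66,0])
E
```

```text
[-0.01  0.2  -0.09] [-0.  -0.1 -0.2] 1.6 [-0.04 -0.14  0.37]
[ 0.44531127 -0.05951828  0.24909119] 0.0002913573172064672
L [564.65610906 231.91560685]
R [432.07248261 210.79129805]
tab [400.85380785 364.29847169]
```

View pics/m1.png

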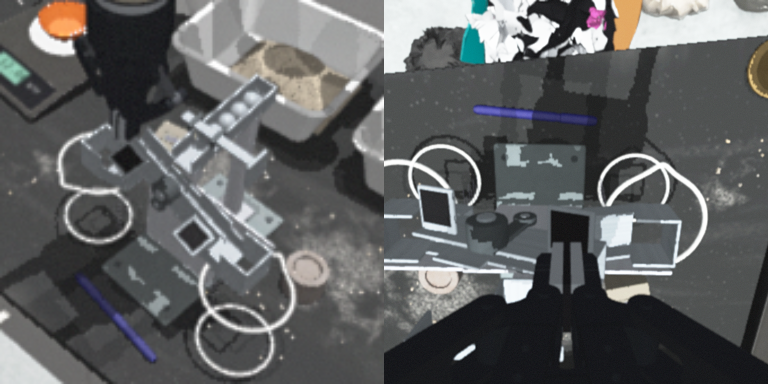

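Fingertips stand over the left plate. In the wrist half it appears at about (570,228), close to the predicted (565,232), and nothing obstructs the press.

{"fn": "carry_out", "kwargs": {"motion": [0, 0.2, 2, 0, 0, 0, 0, 0.2, 3.2, 0, 0, 0, 0, 0.3, 3.8, 0, 0, 0, 0, 0.5, 4.3, 0, 0, 0, 0, 0.7, 4.8, 0, 0, 0, 0, 0.9, 5.3, 0, 0, 0, 0, 1.1, 5.8, 0, 0, 0, 0, 1.3, 6.3, 0, 0, 0, 0, 1.4, 6.5, 0, 0, 0, 0, 1.4, 6.5, 0, 0, 0]}}

```text
time: 2.95
tcp_pos: [0.4469, -0.0432, 0.185]
eef_rot: [[-0.996, 0.088, -0.0], [0.088, 0.996, 0.0], [0.0, -0.0, -1.0]]
force: [0.8, -0.0, 0.2]
opening: -0.0001
```

{"fn": "carry_out", "kwargs": {"motion": [0, 0, -2, 0, 0, 0, 0, 0, -5, 0, 0, 0, 0, 0, -9, 0, 0, 0, 0, 0, -10, 0, 0, 0]}}

```text
time: 3.45
tcp_pos: [0.449, -0.0437, 0.2884]
eef_rot: [[-0.996, 0.089, 0.006], [0.089, 0.996, -0.001], [-0.006, -0.001, -1.0]]
force: [-0.3, 1.0, 0.3]
opening: 0.0002
```

```bash
python3 - <<'E'
from fit import *
from station import *
import cv2
go((.048,-.105,.285));go((.048,-.105,.205))
a=snapshot("scene")[150:320,225:395];b=snapshot("wrist")
im=np.hstack([cv2.resize(a,(384,384)),b[:,66:450]])
cv2.imwrite("pics/m2.png",im[:,:,::-1])
E
```

```text
[ -8.39 -15.5    0.4 ] [-0.   0.4 -0. ] 3.45 [-0.28  1.03  0.26]
[ -8.34 -15.49   8.4 ] [-0.   0.4 -0. ] 3.45 [-0.28  1.03  0.26]
```

View pics/m2.png

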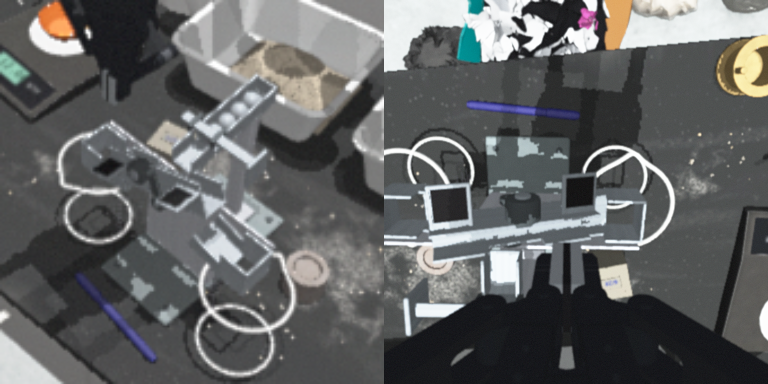

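The gate has rocked over: the right plate is now up at about (178,197) and the left is down at (108,167). The shutter is unchanged. Next I go to the outside of the tab.

{"fn": "carry_out", "kwargs": {"motion": [-2, -4, 0, 0, 0, 0, -4, -8, 0, 0, 0, 0, -6, -12, 0, 0, 0, 0, -8, -15, 0, 0, 0, 0, -8.4, -15.5, 0.4, 0, 0.4, 0, -8.4, -15.5, 0.4, 0, 0.4, 0]}}

```text
time: 4.3
tcp_pos: [0.5158, -0.2043, 0.2789]
eef_rot: [[-0.996, 0.089, -0.011], [0.089, 0.996, 0.003], [0.011, 0.002, -1.0]]
force: [-0.0, 0.1, -0.6]
opening: -0.0003
```

```bash
python3 - <<'E'
from fit import *
from station import *
import cv2
go((.048,-.105,.205))
a=snapshot("scene")[150:320,225:395];m=camera_model("wrist");b=snapshot("wrist")
im=np.hstack([cv2.resize(a,(384,384)),b[:,66:450]])
cv2.imwrite("pics/m3.png",im[:,:,::-1])
for x in(.03,.06):print(proj(m,W(P0,(x,-.068,.225)))+[384-66,0])
print("tip",proj(m,W(P0,(.048,-.105,.277)))+[384-66,0])
E
```

```text
[-0.4  -0.11  7.38] [ 0.1 -0.7 -0. ] 4.3 [-0.04  0.14 -0.65]
[624.35454398 199.54129859]
[621.83127387 244.01317587]
tip [563.01488982 271.33322646]
```

View pics/m3.png

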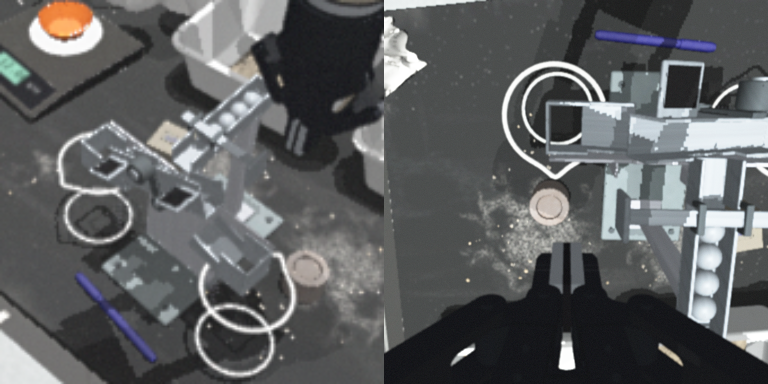

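The tab shows at about (622,214) with the fingertips to its outside at (567,250). I go down beside it, then push.

{"fn": "carry_out", "kwargs": {"motion": [0.1, 0, 2.5, 0, -0.4, 0, 0.1, 0, 5, 0, -0.4, 0, 0.1, 0, 7.3, 0, -0.4, 0, 0.1, 0, 7.3, 0, -0.4, 0, 0.1, 1, 7.3, 0, -0.4, 0, 0.1, 1.7, 7.3, 0, -0.4, 0, 0.1, 2.4, 7.3, 0, -0.4, 0, 0.1, 3.1, 7.3, 0, -0.4, 0, 0.1, 3.8, 7.3, 0, -0.4, 0, 0.1, 4.5, 7.3, 0, -0.4, 0, 0.1, 5, 7.3, 0, -0.4, 0, 0.1, 5, 7.3, 0, -0.4, 0]}}

```text
time: 5.9
tcp_pos: [0.5195, -0.1544, 0.2079]
eef_rot: [[-0.996, 0.088, -0.001], [0.088, 0.996, 0.001], [0.001, 0.001, -1.0]]
force: [-0.5, 0.1, 0.4]
opening: 0.0002
```

{"fn": "carry_out", "kwargs": {"motion": [0, 0.15, 0, 0, 0, 0, 0, 0.3, 0, 0, 0, 0, 0, 0.3, 0, 0, 0, 0]}}

```text
time: 6.28
tcp_pos: [0.5197, -0.1521, 0.2079]
eef_rot: [[-0.996, 0.089, -0.001], [0.089, 0.996, 0.0], [0.001, 0.0, -1.0]]
force: [-1.1, -1.6, -1.2]
opening: 0.0003
```

```bash
python3 - <<'E'
from fit import *
from station import *
import cv2
go((.043,-.0505,.205))
a=snapshot("scene")[150:320,225:395];b=snapshot("wrist")
im=np.hstack([cv2.resize(a,(384,384)),b[:,66:450]])
cv2.imwrite("pics/m4.png",im[:,:,::-1])
E
```

```text
[0.12 0.12 0.29] [ 0.  -0.1 -0. ] 6.275 [-1.06 -1.59 -1.19]
```

View pics/m4.png

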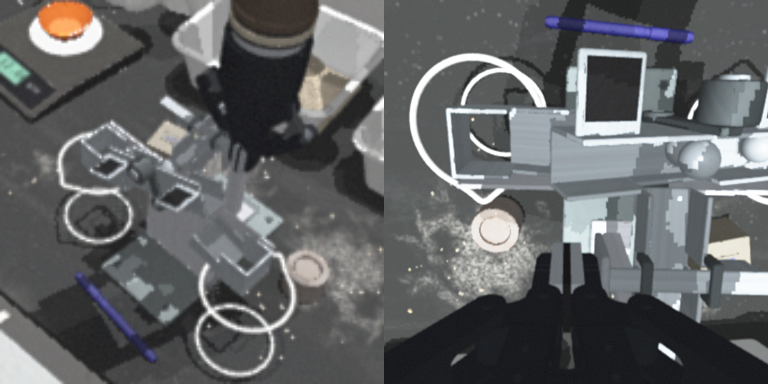

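The blade has opened and balls are rolling onto the gate at about (700,160). The force is still only friction, so the tab isn't at its stop yet and I push on.

{"fn": "carry_out", "kwargs": {"motion": [0, 0.3, 0, 0, 0, 0, 0, 0.6, 0, 0, 0, 0, 0, 0.6, 0, 0, 0, 0]}}

```text
time: 6.75
tcp_pos: [0.5202, -0.1495, 0.2083]
eef_rot: [[-0.996, 0.087, -0.001], [0.087, 0.996, -0.007], [0.0, -0.007, -1.0]]
force: [-1.8, -9.6, -2.4]
opening: -0.0001
```

The force has risen to 9.6 N, so it's on the stop. I back off and look.

{"fn": "carry_out", "kwargs": {"motion": [0, -1, 0, 0, 0, 0, 0, -3, 0, 0, 0, 0, 0, -6, 0, 0, 0, 0, 0, -9, -2, 0, 0, 0, 0, -12, -6, 0, 0, 0, 0, -15, -9, 0, 0, 0, 0, -17, -10, 0, 0, 0, 0, -17, -10, 0, 0, 0, 0, -17, -10, 0, 0, 0, 0, -17, -10, 0, 0, 0]}}

```text
time: 8.0
tcp_pos: [0.5052, -0.314, 0.3065]
eef_rot: [[-0.996, 0.087, -0.002], [0.087, 0.996, 0.002], [0.003, 0.002, -1.0]]
force: [0.2, 1.0, -0.9]
opening: 0.0002
```

```bash
python3 - <<'E'
from fit import *
from station import *
import cv2
a=snapshot("scene")[170:320,235:375];b=snapshot("top")[140:255,240:375]
im=np.hstack([cv2.resize(a,(410,440),interpolation=cv2.INTER_CUBIC),cv2.resize(b,(390,440*1),interpolation=cv2.INTER_CUBIC)])
cv2.imwrite("pics/m5.png",im[:,:,::-1])
for n,o,k in(("scene",(235,170),(410/140,440/150)),("top",(240,140),(390/135,440/115))):
  for d in(0,.034):print(n,d,(proj(camera_model(n),W(P0,(.043,-.068+d,.225)))-o)*k)
E
```

```text
scene 0 [304.64777452 149.49657061]
scene 0.034 [268.8514146  125.40236966]
top 0 [301.04711071 187.09545886]
top 0.034 [261.79270929 181.45577945]
```

View pics/m5.png

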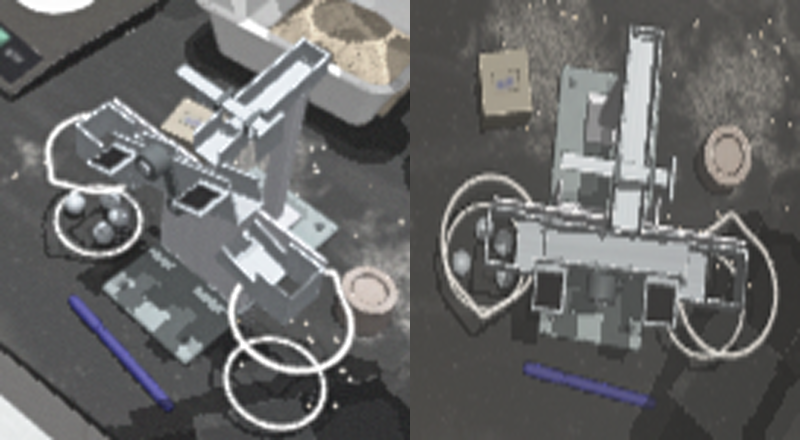

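The ramp is empty and four balls lie in the left beaker, at about (75,205), (112,200), (117,215) and (103,232). The tab is at (261,177) in the top half against (262,181) predicted for fully open. The gate leans left and the arm is clear.

```bash
python3 -c "
from station import *
print(sign_off())"
```

```text
the job is handed in; nothing more can be done
None
```

The job is done and handed in: all four balls ended up in the left beaker, which the gate was not feeding at the start. The sign-off gives no verdict, so this rests on my own last pictures.

- **Gate:** the left thumb plate was the raised one. I pressed it with closed fingertips until the gate fell over to the left. A picture taken before I touched the shutter showed the right plate up and the left one down.
- **Shutter:** I pushed the tab from outside until the force rose to 9.6 N, well above its friction, which I took as the stop. In the last top picture the tab is within about 2 mm of its computed fully open position.
- **Balls and surroundings:** the last pictures show the ramp empty and four balls in the left beaker. Beakers and bystanders looked unmoved by eye; I did not measure them.
- **Arm:** it stood clear of everything at about 8 s of the 40 s allowed.

One check was slightly off: the far end of the ramp fitted the stand position about 3 pixels worse than the other points. The tab sat about 5 mm nearer the robot than I first estimated, and I corrected for that before pushing. No check failed.

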